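# Square a row of gear castings to the fence with a straightedge

### The arm

A 6-joint arm with a two-finger parallel gripper is mounted at the origin on the work surface. World frame = base frame: x ahead of the robot, y to its left, z up, the work surface at z = 0. Lengths are in m, angles in rad, forces in N, time in s.
With the tool pointing down it reaches from about 0.3 to 0.875 m from the base axis. Payload 6.4 kg.
Tool frame: the origin (TCP) lies between the finger pads; the fingertips stand 19 mm ahead of it and the grasp point (between the pads) is the TCP (ctrl.tips_ahead is the z of the fingertips in the tool frame, in m); z points along the fingers, y is the line along which they close (so a half turn about z gives the same grasp; the last joint's range is limited). The gripper opens to 85 mm and grips with 20 to 120 N. Pads are 22 mm wide; open, the fingers measure 114 mm over their backs; the gripper's body (76 mm by 85 mm) begins 54 mm behind the grasp point. The pads swing forward as they close: fully open they stand 13 mm farther back than shut.
Start: joints at [-1.318, 0.181, 1.607, -0, 1.354, -0.206], TCP at [0.255, -0.516, 0.25] pointing down, gripper open.
Joint ranges: [-2.99, 2.99], [-0.89, 2.07], [0.3, 2.58], [-1.14, 4.28], [0, 2.63], [-3.12, 3.12]. Speed limits (rad/s): [2.57, 2.57, 3.01, 3.14, 3.14, 3.14].

### API

Orientations are given as a unit quaternion [w, x, y, z].
In Python, from bench import readout, vision, ctrl gives the robot as it stands.
- The arm moves only by the tool play_rows, never from a script. Its arguments are lists of equal length, an entry for each row: "xyz": the shift along the tool's x, y, z in mm, a list of three; "rot": the turn, a rotation vector about the tool's x, y, z in rad, a list of three; "grip": the opening, from 0 (shut) to 1 (fully open). In form: {"xyz": [[x, y, z], ...], "rot": [[rx, ry, rz], ...], "grip": [grip, ...]}. A call has exactly 10 rows; each row is the pose to reach, as a shift and turn from the pose commanded when the call began, along the tool's axes at that moment; what a row does not reach only later rows make up. A row lasts 1/8 s, in which the tool goes at most 62.5 mm and 10.7 degrees, less where a joint would pass 70% of its speed; a pose out of reach is approached as far as the arm can. A call with a gripper value outside its range is refused whole. The fingers move at their own pace and stop on an object; the grip force is fixed at half the most. Time passes only in rows, so rows that repeat a pose let the fingers close, or fill a call up. It gives the time, the measured TCP pose, the force, the opening and the grip force at its end, in the units of the state.
- readout.get_obs(): the state, without advancing time (a new reading comes with each control period).
- vision.camera(name): name is "scene" or "top" or "wrist"; returns a dict with "color" (420x560x3 uint8, red, green, blue), "depth" (420x560 float32, m along the optical axis (not along the pixel's ray), 0 where there is no reading), "camera_matrix" (3x3 intrinsics, pixels), "extrinsics" (4x4, takes a point from camera to world coordinates); the wrist camera has in their place "hand_eye" (4x4, takes a point from camera to tool coordinates, whose origin is the TCP and whose axes are the flange's). Camera axes: x right, y down, z forward; pixel columns grow to the right and rows downward; lengths in m; the calibration is good to about 2 mm. A picture is of the moment at which its call begins: read the wrist's pose just before it.
- ctrl.hand_in(): hands the job in; it is judged then, once.
The state is a dict: "time_s": time; "q": joint angles; "dq": joint speeds; "joint_efforts": joint torques, N m; "eef_pos": TCP position; "eef_rot": TCP orientation; "wrist_force": force on the tool from outside, world axes, zero at the start; "torque": the same for the moment, N m; "opening": opening from 0.0 (shut) to 1.0 (fully open); "grasp_force": force on a finger pad.
Only numpy, scipy, OpenCV 4.12 (cv2) and the standard library are available. Lean on these libraries where they do the work, as an engineer would, in place of code of your own. Each camera call takes 0.05 s, during which the arm holds its last target. There are 200 camera calls.

### The job

Take the straightedge off its rubber mat and, holding it by the grip, push the ragged row of four castings up against the steel fence until all four are square, in one straight line, and bear on its bar together; keep a light, even pressure for a moment, never leaning hard on any one, and keep your fingers off them. Then lay the straightedge back lengthways on its mat, upright and let go, leaving the row straight and the other things on the bench undisturbed.

Things in the scene. Friction and masses are not known exactly. Their poses are not given: they have to be found in the camera images.
- board: Plywood staging board fixed on the bench, 170 x 380 x 6 mm thick. Origin: centre of its underside, on the bench top. Its x axis points across the board towards the fence, away from the robot; its y axis runs along the row; z up.
- fence: Adjustable fence on the board's far edge: two fixed slotted brackets with a steel stop bar 18 mm thick (x), 336 long (y), 20 high clamped across them. Origin: midway between the brackets, on the board's top; x points away from the robot. The bar is parallel to y and rigid, but clamped anew each time: its front face lies from x = +6 mm to -14 mm of this origin, not reported; find it by feel.
- rest: Black rubber mat fixed on the bench at the left or the right of the board, 340 x 90 x 4 mm thick, long side along its x axis. Origin: centre of its underside. The straightedge lies on it lengthways.
- straightedge: Aluminium bar 300 mm long (x), 30 wide (y), 26 high, 0.3 kg, with an upright wooden grip on its middle: 36 mm along x, 16 thick (y), from 26 to 78 mm above the underside. Origin: centre of the underside. Its two long sides are straight and alike (a half turn is the same). Pinch the grip across its 16 mm, fingertips 40 mm or more above the underside to clear the castings.
- casting1: Cast gear housing, nearest the +y end of the row (four alike, 62 mm apart): 60 mm long (x, towards the fence), 42 wide, 30 high, boss to 36 mm, 0.08 to 0.17 kg. Origin: centre of the underside, 30 mm off the bar's face when home. Thin-walled: over 7 N on any one, from straightedge or fence, spoils it; it bears with 0.5 N or more at the bar, all four together for 0.3 s (push 16 to 20 N in all).
- casting2: Cast gear housing, second from the +y end (four alike, 62 mm apart): 60 mm long (x, towards the fence), 42 wide, 30 high, boss to 36 mm, 0.08 to 0.17 kg. Origin: centre of the underside, 30 mm off the bar's face when home. Same limits as casting1.
- casting3: Cast gear housing, third from the +y end (four alike, 62 mm apart): 60 mm long (x, towards the fence), 42 wide, 30 high, boss to 36 mm, 0.08 to 0.17 kg. Origin: centre of the underside, 30 mm off the bar's face when home. Same limits as casting1.
- casting4: Cast gear housing, nearest the -y end (four alike, 62 mm apart): 60 mm long (x, towards the fence), 42 wide, 30 high, boss to 36 mm, 0.08 to 0.17 kg. Origin: centre of the underside, 30 mm off the bar's face when home. Same limits as casting1.
- carton: Bystander: open cardboard carton 170 x 110 x 50 mm, on the other side of the board from the mat. Origin: centre of the underside.
- jar: Bystander: closed jar 70 mm across, 110 mm tall, beyond the board. Origin: centre of the underside.
- mug: Bystander: white mug 80 mm across, 90 mm tall, beyond the board. Origin: centre of the underside.
Not all that is in view belongs to the job. What is shaped like the casting4 but purple is not meant.

How it is judged:
On the way, in this order (a step that is already met when the one before it is completed fails the run):
1. the straightedge is lifted off its mat (height (world z) of straightedge above 0.03 m), for 0.1 s.
2. the straightedge presses the whole row: all four castings bear on the fence at the same time, each with at least 0.5 N (contact force between each of straightedge, fence and casting1 above 0.5 N and contact force between each of straightedge, fence and casting2 above 0.5 N and contact force between each of straightedge, fence and casting3 above 0.5 N and contact force between each of straightedge, fence and casting4 above 0.5 N), for 0.3 s.
At the end, for the whole second after the job is handed in: All at rest and upright. Castings on the board, origins under 47 mm before the fence's, square to it within 0.03 rad, in line (neighbours within 2 mm, first and last 3 mm). Straightedge on its mat, centre within 30 mm along and 35 mm across of the mat's, along it within 0.15 rad (x of each of casting1, casting2, casting3, casting4 in the frame of fence above -0.047 m and angle between the x axis of each of casting1, casting2, casting3, casting4 and the x axis of fence, either way round below 0.03 rad and angle between each of casting1, casting2, casting3, casting4, straightedge's own z axis and vertical below 0.05 rad and linear speed of each of casting1, casting2, casting3, casting4, straightedge below 0.01 m/s and height (world z) of each of casting1, casting2, casting3, casting4 below 0.012 m and x of casting2 in the frame of casting1 between -0.002 and 0.002 m and x of casting3 in the frame of casting2 between -0.002 and 0.002 m and x of casting4 in the frame of casting3 between -0.002 and 0.002 m and x of casting4 in the frame of casting1 between -0.003 and 0.003 m and x of straightedge in the frame of rest between -0.03 and 0.03 m and y of straightedge in the frame of rest between -0.035 and 0.035 m and angle between the x axis of straightedge and the x axis of rest, either way round below 0.15 rad and height (world z) of straightedge below 0.008 m); the robot touches nothing.
It fails at once if a casting is pushed, pressed or squeezed with more than 7 N (contact force between any of straightedge, fence and casting1 above 7 N or contact force between any of straightedge, fence and casting2 above 7 N or contact force between any of straightedge, fence and casting3 above 7 N or contact force between any of straightedge, fence and casting4 above 7 N).
It fails at once if the hand or arm touches a casting instead of the straightedge (contact force between any of the fingers, the arm and casting1 above 0.5 N or contact force between any of the fingers, the arm and casting2 above 0.5 N or contact force between any of the fingers, the arm and casting3 above 0.5 N or contact force between any of the fingers, the arm and casting4 above 0.5 N).
It fails at once if a casting is tipped (angle between any of casting1, casting2, casting3, casting4's own z axis and vertical above 0.3 rad).
It fails at once if a bystander is moved (distance of any of carton, jar, mug from where it was at the start of the episode above 0.02 m).
It also fails if it takes over 67 s, if anything falls off the work surface, if the arm or the gripper's body presses on something with over 40 N, if the wrist force passes 120 N, or if a joint passes its speed limit or range.

## Working session

There is one attempt and no reset: what is moved stays moved. The work goes in short steps, Python scripts to look and compute and a tool call to move; the robot and the scene stay as the last step left them, time stands still between calls to the robot, and variables do not carry over. Pictures are saved under pics/ and viewed, at most 10 in all, crops included, and the job is handed in when it is done.

Besides the shell and the picture viewer there is one more tool, called after ">>>" by a JSON object that holds its "api" and its "payload". play_rows: Moves the arm, as the interface text tells. Its arguments: {"type":"object","properties":{"xyz":{"type":"array","items":{"type":"array","items":{"type":"number"}}},"rot":{"type":"array","items":{"type":"array","items":{"type":"number"}}},"grip":{"type":"array","items":{"type":"number"}}},"required":["xyz","rot","grip"]}

```bash
mkdir -p pics; ls
python3 - <<'E'
from bench import readout, vision, ctrl
import numpy as np, cv2
for n in ["top","scene"]:
    d=vision.camera(n); np.savez(f"{n}0.npz",**d)
    cv2.imwrite(f"pics/{n}0.png",d["color"][:,:,::-1])
    print(n,d["camera_matrix"].tolist(),np.round(d["extrinsics"],3).tolist())
o=readout.get_obs(); print({k:np.round(v,3).tolist() for k,v in o.items()})
E
```

```text
pics
top [[478.43722654867497, 0.0, 283.29641745808135], [0.0, 478.43722654867497, 207.83299785917382], [0.0, 0.0, 1.0]] [[0.027, -0.982, 0.188, 0.357], [-0.999, -0.032, -0.02, 0.011], [0.026, -0.187, -0.982, 1.2], [0.0, 0.0, 0.0, 1.0]]
scene [[400.59321952737673, 0.0, 283.54705702313044], [0.0, 400.59321952737673, 210.2555753428972], [0.0, 0.0, 1.0]] [[0.047, 0.766, -0.642, 1.188], [0.999, -0.045, 0.02, -0.009], [-0.013, -0.642, -0.767, 0.787], [0.0, 0.0, 0.0, 1.0]]
{'time_s': 0.1, 'q': [-1.318, 0.181, 1.608, 0.0, 1.354, -0.206], 'dq': [-0.0, -0.003, -0.002, 0.001, 0.001, -0.0], 'joint_efforts': [0.001, -44.587, -35.224, -0.0, 0.004, -0.0], 'eef_pos': [0.255, -0.515, 0.249], 'eef_rot': [-0.001, 0.974, 0.227, -0.0], 'wrist_force': [0.805, -0.639, 0.265], 'torque': [0.008, 0.009, 0.05], 'grasp_force': 0.0, 'opening': 0.999}
```

View pics/top0.png

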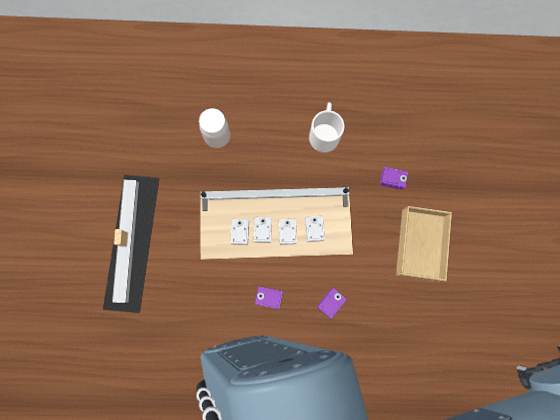

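View pics/scene0.png

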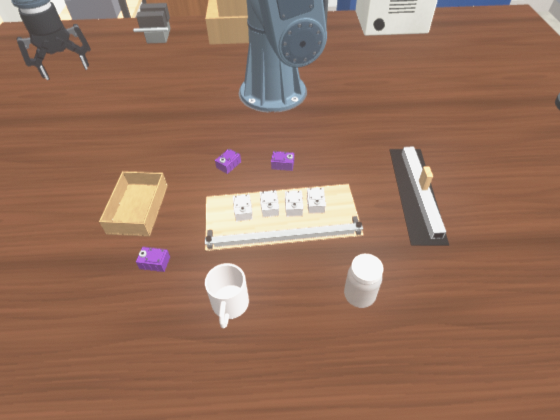

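The top view shows the mat and straightedge on the left, at about (121,240), with the grip at (121,237). The board is at (276,225) with the fence bar on its far edge at row 193. The four grey castings are at (240,232), (263,230), (288,231) and (315,228), left to right as 1 to 4. The purple decoys are at (394,178), (268,298) and (332,303). They are off the board and purple, so they aren't meant. The four grey ones on the board are the row.

```bash
cat > h.py <<'E'
import numpy as np, cv2
def cloud(d,T):
    K=d["camera_matrix"]; z=d["depth"]; v,u=np.indices(z.shape)
    P=np.stack([(u-K[0,2])/K[0,0]*z,(v-K[1,2])/K[1,1]*z,z],-1)
    return P@T[:3,:3].T+T[:3,3]
def plane(d,T,u,v,h):
    K=d["camera_matrix"]; r=np.stack([(u-K[0,2])/K[0,0],(v-K[1,2])/K[1,1],np.ones(len(u))],-1)@T[:3,:3].T
    return T[:3,3]+r*((h-T[2,3])/r[:,2])[:,None]
def rect(P):
    (c,s,a)=cv2.minAreaRect((P[:,:2]*1000).astype(np.float32)); return np.round(c,1),np.round(s,1),round(a,2)
E
python3 - <<'E'
from h import *
d=dict(np.load("top0.npz")); T=d["extrinsics"]; W=cloud(d,T); Z=W[...,2]; c=d["color"].astype(int)
hsv=cv2.cvtColor(d["color"],cv2.COLOR_RGB2HSV)
def box(u0,v0,u1,v1):
    m=np.zeros(Z.shape,bool); m[v0:v1,u0:u1]=1; return m
def rep(name,m,h):
    n,l,st,_=cv2.connectedComponentsWithStats(m.astype(np.uint8))
    for i in range(1,n):
        if st[i,4]<25: continue
        v,u=np.nonzero(l==i); P=plane(d,T,u,v,h)
        print(name,st[i].tolist(),"z",np.round(np.median(Z[l==i]),4),rect(P),"mean",np.round(P.mean(0)*1000,1))
R=box(95,165,170,320)
white=(c.min(-1)>140)&(hsv[...,1]<40)
rep("mat",R&(c.max(-1)<60),.004)
rep("edge",R&white,.030)
rep("grip",R&(Z>.06),.082)
B=box(190,175,360,270)
rep("board",B&(c.max(-1)>120)&(Z<.012)&(Z>0.0),.006)
rep("bar",B&white&(np.indices(Z.shape)[0]<205),.026)
rep("cast",box(205,208,350,255)&(Z>.028),.036)
rep("purple",(hsv[...,0]>125)&(hsv[...,0]<150)&(hsv[...,1]>120),.03)
E
```

```text
mat [124, 177, 31, 41, 155] z 0.004 (array([611.4, 350.5]), array([108.9,  55.1]), 21.3) mean [604.6 349.1   4. ]
mat [142, 178, 12, 12, 37] z 0.0031 (array([638.2, 334.9]), array([23.5, 27.3]), 83.47) mean [638.3 334.6   4. ]
mat [116, 207, 4, 20, 28] z 0.0038 (array([550.4, 400.2]), array([ 4.9, 48.7]), 86.42) mean [547.5 400.8   4. ]
mat [134, 228, 17, 26, 121] z 0.0042 (array([491.4, 337.5]), array([38.4, 62.3]), 89.74) mean [492.9 342.4   4. ]
mat [110, 248, 6, 21, 57] z 0.0034 (array([446.3, 404.5]), array([10.5, 49.2]), 89.61) mean [444.8 403.6   4. ]
mat [129, 262, 10, 41, 113] z 0.0033 (array([389.4, 348.8]), array([97.6, 21.8]), 4.79) mean [379.4 350.8   4. ]
mat [104, 282, 25, 28, 155] z 0.0035 (array([345. , 397.5]), array([69.8, 49.3]), 40.09) mean [341.6 395.3   4. ]
mat [129, 304, 11, 8, 27] z 0.0038 (array([327.4, 342.1]), array([15.3, 24.4]), 7.85) mean [327.2 343.2   4. ]
edge [112, 180, 24, 123, 1448] z 0.0295 (array([490. , 373.1]), array([ 31.1, 299.9]), 89.92) mean [485.7 372.6  30. ]
grip [114, 229, 11, 16, 149] z 0.0802 (array([490.8, 368.9]), array([35.5, 22.
[... 1202 characters left out ...]
]
cast [306, 216, 19, 25, 423] z 0.038 (array([532.4, -91.7]), array([60.1, 43.5]), 5.39) mean [532.2 -91.7  36. ]
cast [230, 219, 19, 25, 432] z 0.038 (array([518.8,  93.8]), array([59.3, 43.9]), 1.81) mean [518.9  93.2  36. ]
cast [278, 218, 19, 26, 422] z 0.0381 (array([523.7, -23.6]), array([61.9, 44.3]), 1.73) mean [523.3 -24.5  36. ]
purple [380, 167, 28, 23, 399] z 0.031 (array([ 666.6, -290.4]), array([64.4, 49.7]), 79.42) mean [ 666.7 -287.7   30. ]
purple [255, 287, 27, 22, 364] z 0.0319 (array([361.4,  16.7]), array([58.9, 43.1]), 80.11) mean [360.9  14.3  30. ]
purple [317, 288, 29, 30, 390] z 0.032 (array([ 352.9, -135.1]), array([44.1, 60.6]), 51.46) mean [ 351.1 -133.3   30. ]
```

Run:
```python
from h import *
d=dict(np.load("top0.npz")); T=d["extrinsics"]; g=cv2.cvtColor(d["color"],cv2.COLOR_RGB2GRAY).astype(float)
def edge(cols,v0,v1,sign,h,name):
    G=cv2.GaussianBlur(g,(1,5),0); us=[];vs=[]
    for u in cols:
        gr=sign*np.diff(G[v0:v1,u]); k=int(gr.argmax())
        if gr[k]<6 or k in(0,len(gr)-1): continue
        a,b,c=gr[k-1:k+2]; us.append(u); vs.append(v0+k+.5+.5*(a-c)/(a-2*b+c))
    P=plane(d,T,np.array(us,float),np.array(vs),h)
    for _ in range(4):
        k,m=np.polyfit(P[:,1],P[:,0],1); r=P[:,0]-k*P[:,1]-m; P=P[abs(r)<max(2*r.std(),3e-4)]
    print(name,len(P),"dx/dy %.4f x@y=0 %.1f res %.2f mm y %.0f..%.0f"%(k,m*1000,1000*r.std(),*(P[[0,-1],1]*1000)))
edge(range(206,348),248,266,-1,.006,"board near")
edge(range(214,338),184,195,1,.026,"bar top far")
edge(range(214,338),193,204,-1,.026,"bar front low?")
for u in (230,276,325): print(u,g[184:206,u].astype(int).tolist(), g[250:262,u].astype(int).tolist())
u=np.array([124,158,104,141.]);v=np.array([176,178,310,312.]);print(np.round(plane(d,T,u,v,.004)*1000))
u=np.array([201,352.,348,203]);v=np.array([258.5,254,187,193]);print(np.round(plane(d,T,u,v,.006)*1000))
```

```text
board near 126 dx/dy -0.0629 x@y=0 462.5 res 0.37 mm y 175..-171
bar top far 121 dx/dy -0.0627 x@y=0 630.0 res 0.31 mm y 162..-147
bar front low? 94 dx/dy -0.0620 x@y=0 613.2 res 0.39 mm y 161..-120
230 [94, 94, 97, 102, 101, 97, 116, 200, 215, 212, 212, 214, 218, 196, 142, 179, 208, 216, 218, 220, 219, 217] [214, 217, 218, 219, 223, 223, 225, 213, 157, 103, 110, 106]
276 [94, 98, 95, 96, 93, 173, 210, 211, 210, 211, 214, 218, 167, 136, 202, 218, 220, 221, 220, 221, 221, 222] [223, 221, 223, 226, 224, 225, 174, 106, 105, 110, 105, 108]
325 [90, 92, 93, 87, 208, 219, 213, 213, 212, 214, 226, 171, 161, 207, 218, 218, 219, 220, 222, 222, 222, 222] [220, 218, 214, 215, 194, 135, 98, 105, 108, 106, 105, 105]
[[656. 396.   4.]
 [653. 309.   4.]
 [320. 414.   4.]
 [318. 325.   4.]]
[[ 451.  187.    6.]
 [ 474. -189.    6.]
 [ 646. -178.    6.]
 [ 618.  192.    6.]]
```

```bash
cat > go.py <<'E'
import sys,numpy as np
from scipy.spatial.transform import Rotation as R
from bench import readout
x,y,z,yaw=map(float,sys.argv[1:5])
o=readout.get_obs(); q=o["eef_rot"]; M=R.from_quat([q[1],q[2],q[3],q[0]])
G=R.from_euler("z",yaw)*R.from_euler("x",np.pi)
print("t",round(o["time_s"],2),"pos",np.round(np.array(o["eef_pos"])*1000,1),"F",np.round(o["wrist_force"],2),"T",np.round(o["torque"],3),"open",round(o["opening"],3),"grip",round(o["grasp_force"],1))
print("xyz",np.round(M.inv().apply(np.array([x,y,z])-np.array(o["eef_pos"])*1000),1),"rot",np.round((M.inv()*G).as_rotvec(),4), "yaw",np.round(np.arctan2(*M.as_matrix()[[1,0],0]),4))
E
python3 go.py 490 371 200 3.1416
```

```text
t 0.1 pos [ 254.6 -515.1  249.5] F [ 0.81 -0.64  0.26] T [0.008 0.009 0.05 ] open 0.999 grip 0.0
xyz [ 603.5 -690.1   50.8] rot [-0.0000e+00 -2.2000e-03 -2.6828e+00] yaw 0.4588
```

>>> {"api": "play_rows", "payload": {"xyz": [[40,-46,3],[80,-92,7],[120,-138,10],[160,-184,13],[200,-230,17],[240,-276,20],[280,-322,23],[320,-368,27],[360,-414,30],[400,-460,34]], "rot": [[0,0,-0.18],[0,0,-0.36],[0,0,-0.54],[0,0,-0.72],[0,0,-0.9],[0,0,-1.08],[0,0,-1.26],[0,0,-1.44],[0,0,-1.62],[0,0,-1.8]], "grip": [1,1,1,1,1,1,1,1,1,1]}}

```text
time_s: 1.35
eef_pos: [0.4097, 0.0761, 0.2164]
eef_rot: [0.001, 0.425, 0.905, 0.0]
wrist_force: [2.0, -0.3, 0.2]
opening: 0.997
grasp_force: 0.0
```

```bash
python3 go.py 490 371 200 3.1416
```

```text
t 1.35 pos [409.7  76.1 216.4] F [ 1.98 -0.29  0.22] T [-0.045 -0.066 -0.075] open 0.997 grip 0.0
xyz [175.4 250.3  16.4] rot [ 2.000e-04  1.000e-03 -8.768e-01] yaw 2.2648
```

>>> {"api": "play_rows", "payload": {"xyz": [[35,50,3],[70,100,6],[105,150,10],[140,200,13],[175,250,16],[175,250,16],[175,250,16],[175,250,16],[175,250,16],[175,250,16]], "rot": [[0,0,-0.17],[0,0,-0.34],[0,0,-0.52],[0,0,-0.7],[0,0,-0.877],[0,0,-0.877],[0,0,-0.877],[0,0,-0.877],[0,0,-0.877],[0,0,-0.877]], "grip": [1,1,1,1,1,1,1,1,1,1]}}

```text
time_s: 2.6
eef_pos: [0.4919, 0.3673, 0.2009]
eef_rot: [0.0, 0.004, 1.0, 0.0]
wrist_force: [0.9, 0.4, -0.9]
opening: 0.999
grasp_force: 0.0
```

```bash
python3 go.py 490 371 65 3.1416
python3 - <<'E'
from h import *
from bench import vision,readout
from scipy.spatial.transform import Rotation as R
o=readout.get_obs(); d=vision.camera("wrist"); cv2.imwrite("pics/w1.png",d["color"][:,:,::-1])
q=o["eef_rot"];E=np.eye(4);E[:3,:3]=R.from_quat([q[1],q[2],q[3],q[0]]).as_matrix();E[:3,3]=o["eef_pos"]
T=E@d["hand_eye"]; W=cloud(d,T); Z=W[...,2]; near=(abs(W[...,0]-.49)<.2)&(abs(W[...,1]-.37)<.06)
for n,a,b in (("grip",.06,.1),("bar",.024,.036)):
    m=near&(Z>a)&(Z<b); print(n,m.sum(),rect(W[m]) if m.sum() else 0,np.median(Z[m]))
E
```

```text
t 2.6 pos [491.9 367.3 200.9] F [ 0.91  0.42 -0.92] T [-0.029 -0.001  0.065] open 0.999 grip 0.0
xyz [  2.    3.6 135.9] rot [ 0.0003  0.0007 -0.007 ] yaw 3.1346
grip 820 (array([491.5, 373.3]), array([15.4, 35.6]), 89.6) 0.08225683104092474
bar 7877 (array([491.6, 373.1]), array([ 30.1, 299.8]), 89.9) 0.030447586756801648
```

View pics/w1.png

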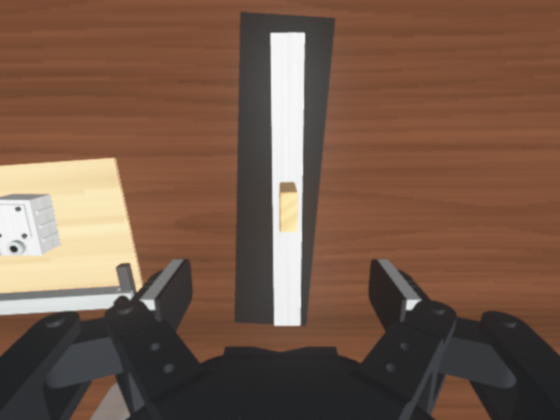

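The wrist view shows the grip at (288,208), centred on the straightedge on its mat, with room for both fingers.

>>> {"api": "play_rows", "payload": {"xyz": [[0.5,6,25],[0.5,6,50],[0.5,6,75],[0.5,6,100],[0.5,6,118],[0.5,6,130],[0.5,6,136],[0.5,6,136],[0.5,6,136],[0.5,6,136]], "rot": [[0,0,-0.007],[0,0,-0.007],[0,0,-0.007],[0,0,-0.007],[0,0,-0.007],[0,0,-0.007],[0,0,-0.007],[0,0,-0.007],[0,0,-0.007],[0,0,-0.007]], "grip": [1,1,1,1,1,1,1,1,0.4,0]}}

```text
time_s: 3.9
eef_pos: [0.4916, 0.3742, 0.065]
eef_rot: [0.001, -0.001, 1.0, 0.0]
wrist_force: [-0.2, -0.5, -0.2]
opening: 0.607
grasp_force: 0.0
```

>>> {"api": "play_rows", "payload": {"xyz": [[0,0,0],[0,0,0],[0,0,0],[0,0,0],[0,0,0],[0,0,-5],[0,0,-15],[0,0,-30],[0,0,-50],[0,0,-70]], "rot": [[0,0,0],[0,0,0],[0,0,0],[0,0,0],[0,0,0],[0,0,0],[0,0,0],[0,0,0],[0,0,0],[0,0,0]], "grip": [0,0,0,0,0,0,0,0,0,0]}}

```text
time_s: 5.15
eef_pos: [0.4915, 0.3741, 0.1363]
eef_rot: [0.001, -0.001, 1.0, 0.0]
wrist_force: [1.1, -0.4, -4.0]
opening: 0.175
grasp_force: 58.5
```

```bash
python3 go.py 470 0.5 170 1.6336
```

```text
t 5.15 pos [491.5 374.1 136.3] F [ 1.07 -0.43 -4.  ] T [0.035 0.027 0.013] open 0.175 grip 58.5
xyz [  21.9 -373.6  -33.9] rot [1.3000e-03 5.0000e-04 1.5092e+00] yaw -3.1404
```

>>> {"api": "play_rows", "payload": {"xyz": [[2,-30,-20],[4,-70,-34],[7,-110,-34],[9,-150,-34],[11,-190,-34],[13,-230,-34],[16,-270,-34],[18,-310,-34],[20,-345,-34],[22,-374,-34]], "rot": [[0,0,0.1],[0,0,0.25],[0,0,0.42],[0,0,0.59],[0,0,0.76],[0,0,0.93],[0,0,1.1],[0,0,1.26],[0,0,1.4],[0,0,1.509]], "grip": [0,0,0,0,0,0,0,0,0,0]}}

```text
time_s: 6.4
eef_pos: [0.4699, -0.0015, 0.1698]
eef_rot: [0.001, 0.686, 0.727, 0.0]
wrist_force: [0.1, -0.6, -3.6]
opening: 0.181
grasp_force: 59.4
```

```bash
python3 go.py 470 0.5 80 1.6336
python3 - <<'E'
from h import *
from bench import vision,readout
from scipy.spatial.transform import Rotation as R
o=readout.get_obs(); d=vision.camera("wrist"); cv2.imwrite("pics/w2.png",d["color"][:,:,::-1])
q=o["eef_rot"];E=np.eye(4);E[:3,:3]=R.from_quat([q[1],q[2],q[3],q[0]]).as_matrix();E[:3,3]=o["eef_pos"]
T=E@d["hand_eye"]; np.savez("w2.npz",T=T,**d)
E
```

```text
t 6.4 pos [469.9  -1.5 169.8] F [ 0.08 -0.61 -3.62] T [ 0.039 -0.046 -0.01 ] open 0.181 grip 59.4
xyz [ 2.1  0.1 89.8] rot [ 0.002   0.0008 -0.0044] yaw 1.6292
```

View pics/w2.png

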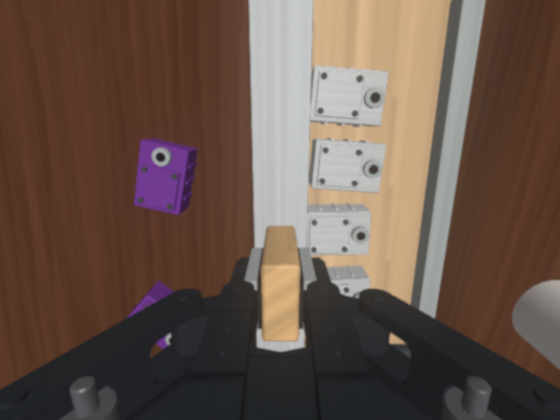

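The view shows the straightedge held at (285,130), the row at (345,95), (345,165), (338,230) and (345,285), the bar on the right at (450,150), and purple decoys on the left.

Run:
```python
from h import *
d=dict(np.load("w2.npz")); T=d["T"]; W=cloud(d,T); Z=W[...,2]; g=cv2.cvtColor(d["color"],cv2.COLOR_RGB2GRAY).astype(float)
G=cv2.GaussianBlur(g,(5,1),0)
def edge(rows,f,sign,h,name):
    us=[];vs=[]
    for v in rows:
        u0,u1=f(v); gr=sign*np.diff(G[v,u0:u1]); k=int(gr.argmax())
        if k in(0,len(gr)-1) or gr[k]<4: continue
        a,b,c=gr[k-1:k+2]; us.append(u0+k+.5+.5*(a-c)/(a-2*b+c)); vs.append(v)
    P=plane(d,T,np.array(us),np.array(vs,float),h)
    for _ in range(4):
        k,m=np.polyfit(P[:,1],P[:,0],1); r=P[:,0]-k*P[:,1]-m; P=P[abs(r)<max(2*r.std(),2e-4)]
    print(name,len(P),"dx/dy %.4f x@0 %.1f res %.2f"%(k,m*1000,r.std()*1000))
h=.170-.061+.026
edge(range(5,220),lambda v:(240,266),1,h,"se near")
edge(range(5,220),lambda v:(300,322),-1,h,"se far(z guess)")
m=(abs(W[...,1]-.08)<.1)&(Z>.1)&(abs(W[...,0]-.47)<.03); print("se top z",np.median(Z[m]),rect(W[m]))
lo=lambda v:int(445-v*50/390+10)
edge(range(5,300),lambda v:(lo(v)-4,lo(v)+35),1,.026,"bar front top")
for v in (20,150,280): print(g[v,lo(v)-15:lo(v)+40].astype(int).tolist(),lo(v)-15)
m=(Z>.024)&(Z<.029)&(W[...,0]>.58)&(W[...,0]<.66); print("bar top",rect(W[m]))
for u,v in((345,95),(345,165),(338,230),(340,290)):
    m=np.zeros(Z.shape,bool); m[v-30:v+30,u-35:u+55]=1; m&=(Z>.030)&(Z<.046); print(rect(W[m]))
```

```text
se near 215 dx/dy -0.0559 x@0 455.1 res 0.05
se far(z guess) 159 dx/dy -0.0598 x@0 484.9 res 0.25
se top z 0.20433846329203076 (array([470. ,  51.5]), array([142.9,  60. ]), 89.98)
bar front top 295 dx/dy -0.0609 x@0 613.0 res 0.03
[171, 171, 170, 169, 166, 164, 163, 161, 161, 159, 141, 108, 89, 87, 87, 86, 85, 86, 86, 85, 87, 92, 111, 142, 163, 168, 170, 170, 169, 171, 169, 167, 168, 168, 169, 167, 165, 164, 163, 161, 160, 160, 164, 164, 153, 123, 86, 71, 70, 67, 67, 66, 66, 64, 64] 437
[175, 174, 174, 173, 171, 170, 168, 167, 167, 163, 140, 106, 88, 86, 85, 85, 85, 84, 85, 86, 94, 121, 149, 160, 164, 165, 166, 167, 166, 166, 166, 164, 162, 159, 159, 159, 161, 161, 162, 160, 155, 129, 88, 69, 67, 66, 67, 65, 65, 65, 63, 62, 60, 59, 61] 420
[173, 172, 171, 172, 169, 168, 167, 166, 159, 134, 99, 85, 85, 86, 84, 83, 85, 86, 103, 134, 156, 163, 164, 165, 164, 161, 160, 159, 159, 160, 159, 160, 161, 162, 164, 158, 134, 94, 68, 63, 62, 62, 62, 62, 62, 62, 62, 62, 63, 62, 62, 61, 61, 62, 62] 404
bar top (array([620. ,  28.5]), array([ 19.7, 284.7]), 3.54)
(array([520.2,  94. ]), array([60.3, 44.5]), 0.24)
(array([526.9,  37.3]), array([44.8, 60.1]), 89.49)
(array([525.4, -23.5]), array([58.1, 43.6]), 3.86)
(array([543.2, -77.9]), array([37.3, 19.3]), 5.95)
```

>>> {"api": "play_rows", "payload": {"xyz": [[0,0,15],[0,0,35],[0,0,55],[0,0,72],[0,0,85],[0,0,94],[0,0,100],[0,0,100],[0,0,100],[0,0,100]], "rot": [[0,0,0],[0,0,0],[0,0,0],[0,0,0],[0,0,0],[0,0,0],[0,0,0],[0,0,0],[0,0,0],[0,0,0]], "grip": [0,0,0,0,0,0,0,0,0,0]}}

```text
time_s: 7.7
eef_pos: [0.47, -0.0002, 0.0688]
eef_rot: [0.0, 0.684, 0.729, 0.0]
wrist_force: [0.4, 0.1, -2.6]
opening: 0.179
grasp_force: 59.4
```

```bash
python3 go.py 520 4 70 1.6336
```

```text
t 7.7 pos [ 4.70e+02 -2.00e-01  6.88e+01] F [ 0.43  0.13 -2.61] T [0.022 0.03  0.049] open 0.179 grip 59.4
xyz [ 1.  50.2 -1.2] rot [0.001  0.0003 0.0002] yaw 1.6338
```

>>> {"api": "play_rows", "payload": {"xyz": [[0,2,-1],[0,5,-1],[0,8,-1],[0,11,-1],[0,14,-1],[0,17,-1],[0,20,-1],[0,23,-1],[0,26,-1],[0,29,-1]], "rot": [[0,0,0],[0,0,0],[0,0,0],[0,0,0],[0,0,0],[0,0,0],[0,0,0],[0,0,0],[0,0,0],[0,0,0]], "grip": [0,0,0,0,0,0,0,0,0,0]}}

```text
time_s: 8.95
eef_pos: [0.4987, 0.0018, 0.0692]
eef_rot: [-0.0, 0.684, 0.729, -0.0]
wrist_force: [-2.7, -0.1, -5.1]
opening: 0.179
grasp_force: 59.3
```

```bash
python3 go.py 520 4 70 1.6336
```

```text
t 8.95 pos [498.7   1.8  69.2] F [-2.72 -0.06 -5.09] T [-0.05   0.388  0.045] open 0.179 grip 59.3
xyz [ 0.8 21.4 -0.8] rot [-0.0001 -0.0001  0.0002] yaw 1.6338
```

>>> {"api": "play_rows", "payload": {"xyz": [[0,3,0],[0,6,0],[0,9,0],[0,12,0],[0,15,0],[0,18,0],[0,21,0],[0,24,0],[0,27,0],[0,29,0]], "rot": [[0,0,0],[0,0,0],[0,0,0],[0,0,0],[0,0,0],[0,0,0],[0,0,0],[0,0,0],[0,0,0],[0,0,0]], "grip": [0,0,0,0,0,0,0,0,0,0]}}

```text
time_s: 10.2
eef_pos: [0.5276, 0.0036, 0.0693]
eef_rot: [-0.0, 0.684, 0.729, -0.0]
wrist_force: [-2.8, -0.5, -2.8]
opening: 0.181
grasp_force: 59.6
```

```bash
python3 go.py 530 4.5 70 1.6336
python3 - <<'E'
from h import *
from bench import vision
d=vision.camera("top"); np.savez("top1.npz",**d)
cv2.imwrite("pics/top1.png",cv2.resize(d["color"][170:270,180:370,::-1],None,fx=4,fy=4,interpolation=cv2.INTER_CUBIC))
E
```

```text
t 10.2 pos [527.6   3.6  69.3] F [-2.81 -0.53 -2.75] T [-0.076  0.667  0.061] open 0.181 grip 59.6
xyz [ 0.7  2.5 -0.7] rot [-0.0002  0.      0.0003] yaw 1.6339
```

View pics/top1.png

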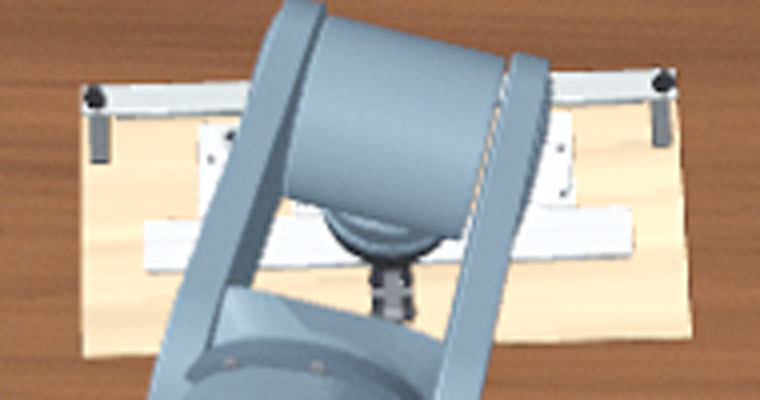

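The straightedge (the white bar at row 235) has gathered the row, and the outer castings at (215,165) and (560,155) are about 10 mm from the bar. I'll creep from here.

>>> {"api": "play_rows", "payload": {"xyz": [[0,1.2,0],[0,2.4,0],[0,3.6,0],[0,4.6,0],[0,5.4,0],[0,6,0],[0,6.4,0],[0,6.7,0],[0,7,0],[0,7,0]], "rot": [[0,0,0],[0,0,0],[0,0,0],[0,0,0],[0,0,0],[0,0,0],[0,0,0],[0,0,0],[0,0,0],[0,0,0]], "grip": [0,0,0,0,0,0,0,0,0,0]}}

```text
time_s: 11.5
eef_pos: [0.5345, 0.004, 0.0693]
eef_rot: [0.0, 0.685, 0.729, 0.0]
wrist_force: [-4.0, 0.0, -0.3]
opening: 0.179
grasp_force: 59.9
```

```bash
python3 go.py 538 4.5 70 1.6336
```

```text
t 11.5 pos [534.5   4.   69.3] F [-4.    0.02 -0.34] T [-0.037  0.867 -0.013] open 0.179 grip 59.9
xyz [ 0.2  3.5 -0.7] rot [ 0.0001 -0.      0.0001] yaw 1.6337
```

>>> {"api": "play_rows", "payload": {"xyz": [[0,0.2,0],[0,0.4,0],[0,0.6,0],[0,0.8,0],[0,1,0],[0,1.2,0],[0,1.3,0],[0,1.4,0],[0,1.5,0],[0,1.5,0]], "rot": [[0,0,0],[0,0,0],[0,0,0],[0,0,0],[0,0,0],[0,0,0],[0,0,0],[0,0,0],[0,0,0],[0,0,0]], "grip": [0,0,0,0,0,0,0,0,0,0]}}

```text
time_s: 12.75
eef_pos: [0.536, 0.0041, 0.0693]
eef_rot: [0.0, 0.684, 0.729, 0.0]
wrist_force: [-3.4, 0.1, -2.2]
opening: 0.175
grasp_force: 59.7
```

```bash
python3 go.py 538 4.5 70 1.6336
```

```text
t 12.75 pos [536.    4.1  69.3] F [-3.35  0.08 -2.22] T [0.024 0.707 0.02 ] open 0.175 grip 59.7
xyz [ 0.3  2.  -0.7] rot [0.0001 0.     0.0002] yaw 1.6338
```

>>> {"api": "play_rows", "payload": {"xyz": [[0,0.1,0],[0,0.2,0],[0,0.3,0],[0,0.4,0],[0,0.5,0],[0,0.6,0],[0,0.7,0],[0,0.8,0],[0,0.8,0],[0,0.8,0]], "rot": [[0,0,0],[0,0,0],[0,0,0],[0,0,0],[0,0,0],[0,0,0],[0,0,0],[0,0,0],[0,0,0],[0,0,0]], "grip": [0,0,0,0,0,0,0,0,0,0]}}

```text
time_s: 14.0
eef_pos: [0.5368, 0.0042, 0.0693]
eef_rot: [0.0, 0.685, 0.729, 0.0]
wrist_force: [-2.4, -0.2, -3.6]
opening: 0.178
grasp_force: 59.5
```

```bash
python3 go.py 538 4.5 70 1.6336
```

```text
t 14.0 pos [536.8   4.2  69.3] F [-2.38 -0.18 -3.57] T [-0.072  0.586  0.109] open 0.178 grip 59.5
xyz [ 0.2  1.2 -0.7] rot [ 0.0001 -0.      0.0001] yaw 1.6337
```

>>> {"api": "play_rows", "payload": {"xyz": [[0,0.1,0],[0,0.2,0],[0,0.3,0],[0,0.4,0],[0,0.5,0],[0,0.6,0],[0,0.7,0],[0,0.8,0],[0,0.8,0],[0,0.8,0]], "rot": [[0,0,0],[0,0,0],[0,0,0],[0,0,0],[0,0,0],[0,0,0],[0,0,0],[0,0,0],[0,0,0],[0,0,0]], "grip": [0,0,0,0,0,0,0,0,0,0]}}

```text
time_s: 15.25
eef_pos: [0.5371, 0.0043, 0.0693]
eef_rot: [-0.0, 0.685, 0.729, -0.0]
wrist_force: [-5.8, -1.4, -0.4]
opening: 0.18
grasp_force: 59.9
```

```bash
python3 go.py 538 4.5 70 1.6336
```

```text
t 15.25 pos [537.1   4.3  69.3] F [-5.81 -1.39 -0.37] T [-0.039  1.101 -0.055] open 0.18 grip 59.9
xyz [ 0.2  0.9 -0.7] rot [-0.001  -0.0002  0.0001] yaw 1.6337
```

>>> {"api": "play_rows", "payload": {"xyz": [[0,0.1,0],[0,0.2,0],[0,0.3,0],[0,0.4,0],[0,0.4,0],[0,0.4,0],[0,0.4,0],[0,0.4,0],[0,0.4,0],[0,0.4,0]], "rot": [[0,0,0],[0,0,0],[0,0,0],[0,0,0],[0,0,0],[0,0,0],[0,0,0],[0,0,0],[0,0,0],[0,0,0]], "grip": [0,0,0,0,0,0,0,0,0,0]}}

```text
time_s: 16.5
eef_pos: [0.5372, 0.0043, 0.0693]
eef_rot: [-0.001, 0.684, 0.729, -0.001]
wrist_force: [-6.7, -0.8, 0.7]
opening: 0.179
grasp_force: 60.1
```

```bash
python3 go.py 538 4.5 70 1.6336
```

```text
t 16.5 pos [537.2   4.3  69.3] F [-6.73 -0.81  0.7 ] T [-0.087  1.326 -0.052] open 0.179 grip 60.1
xyz [ 0.1  0.8 -0.7] rot [-0.0018 -0.0002  0.0002] yaw 1.6338
```

>>> {"api": "play_rows", "payload": {"xyz": [[0,0.1,0],[0,0.2,0],[0,0.3,0],[0,0.4,0],[0,0.5,0],[0,0.6,0],[0,0.7,0],[0,0.8,0],[0,0.8,0],[0,0.8,0]], "rot": [[0,0,0],[0,0,0],[0,0,0],[0,0,0],[0,0,0],[0,0,0],[0,0,0],[0,0,0],[0,0,0],[0,0,0]], "grip": [0,0,0,0,0,0,0,0,0,0]}}

```text
time_s: 17.75
eef_pos: [0.5373, 0.0043, 0.0691]
eef_rot: [-0.001, 0.684, 0.729, -0.001]
wrist_force: [-9.7, -0.6, 2.8]
opening: 0.178
grasp_force: 60.4
```

```bash
python3 go.py 538 4.5 70 1.6336
```

```text
t 17.75 pos [537.3   4.3  69.1] F [-9.75 -0.63  2.81] T [-0.175  1.742 -0.079] open 0.178 grip 60.4
xyz [ 0.1  0.7 -0.9] rot [-0.0035 -0.0003  0.0003] yaw 1.6339
```

>>> {"api": "play_rows", "payload": {"xyz": [[0,0.1,-0.1],[0,0.2,-0.2],[0,0.3,-0.3],[0,0.4,-0.4],[0,0.5,-0.5],[0,0.6,-0.6],[0,0.7,-0.7],[0,0.8,-0.8],[0,0.9,-0.8],[0,0.9,-0.8]], "rot": [[0,0,0],[0,0,0],[0,0,0],[0,0,0],[0,0,0],[0,0,0],[0,0,0],[0,0,0],[0,0,0],[0,0,0]], "grip": [0,0,0,0,0,0,0,0,0,0]}}

```text
time_s: 19.0
eef_pos: [0.5374, 0.0044, 0.0692]
eef_rot: [-0.002, 0.684, 0.729, -0.002]
wrist_force: [-9.9, -1.3, -0.3]
opening: 0.174
grasp_force: 60.0
```

```bash
python3 go.py 538 4.5 70 1.6336
```

```text
t 19.0 pos [537.4   4.4  69.2] F [-9.92 -1.27 -0.3 ] T [-0.311  1.881 -0.03 ] open 0.174 grip 60.0
xyz [ 0.1  0.6 -0.8] rot [-0.0053 -0.0004  0.0005] yaw 1.6341
```

>>> {"api": "play_rows", "payload": {"xyz": [[0,0.1,-0.1],[0,0.2,-0.2],[0,0.3,-0.3],[0,0.4,-0.4],[0,0.5,-0.4],[0,0.6,-0.4],[0,0.7,-0.4],[0,0.8,-0.4],[0,0.9,-0.4],[0,1,-0.4]], "rot": [[0,0,0],[0,0,0],[0,0,0],[0,0,0],[0,0,0],[0,0,0],[0,0,0],[0,0,0],[0,0,0],[0,0,0]], "grip": [0,0,0,0,0,0,0,0,0,0]}}

```text
time_s: 20.25
eef_pos: [0.5375, 0.0044, 0.0693]
eef_rot: [-0.003, 0.684, 0.729, -0.002]
wrist_force: [-12.7, -2.5, -0.1]
opening: 0.18
grasp_force: 60.1
```

```bash
python3 go.py 538 4.5 70 1.6336
```

```text
t 20.25 pos [537.5   4.4  69.3] F [-12.65  -2.53  -0.13] T [-0.524  2.288 -0.086] open 0.18 grip 60.1
xyz [ 0.1  0.5 -0.8] rot [-0.0073 -0.0005  0.0005] yaw 1.6341
```

>>> {"api": "play_rows", "payload": {"xyz": [[0,0.1,-0.1],[0,0.2,-0.1],[0,0.3,-0.2],[0,0.4,-0.2],[0,0.5,-0.3],[0,0.6,-0.3],[0,0.7,-0.3],[0,0.8,-0.3],[0,0.9,-0.3],[0,1,-0.3]], "rot": [[0,0,0],[0,0,0],[0,0,0],[0,0,0],[0,0,0],[0,0,0],[0,0,0],[0,0,0],[0,0,0],[0,0,0]], "grip": [0,0,0,0,0,0,0,0,0,0]}}

```text
time_s: 21.5
eef_pos: [0.5376, 0.0044, 0.0693]
eef_rot: [-0.003, 0.684, 0.729, -0.003]
wrist_force: [-15.2, -4.0, 1.3]
opening: 0.179
grasp_force: 60.3
```

```bash
python3 go.py 538 4.5 70 1.6336
```

```text
t 21.5 pos [537.6   4.4  69.3] F [-15.2   -3.96   1.25] T [-0.593  2.759 -0.057] open 0.179 grip 60.3
xyz [ 0.1  0.4 -0.7] rot [-0.0094 -0.0006  0.0006] yaw 1.6342
```

>>> {"api": "play_rows", "payload": {"xyz": [[-0.1,0,0],[-0.2,0.1,-0.1],[-0.3,0.2,-0.2],[-0.4,0.3,-0.3],[-0.5,0.4,-0.3],[-0.5,0.5,-0.3],[-0.5,0.6,-0.3],[-0.5,0.6,-0.3],[-0.5,0.6,-0.3],[-0.5,0.6,-0.3]], "rot": [[0,0,0],[0,0,0],[0,0,0],[0,0,0],[0,0,0],[0,0,0],[0,0,0],[0,0,0],[0,0,0],[0,0,0]], "grip": [0,0,0,0,0,0,0,0,0,0]}}

```text
time_s: 22.75
eef_pos: [0.5377, 0.0044, 0.0693]
eef_rot: [-0.004, 0.684, 0.729, -0.003]
wrist_force: [-15.3, -2.1, 0.9]
opening: 0.181
grasp_force: 60.3
```

```bash
python3 go.py 538 4.5 70 1.6336
python3 - <<'E'
from h import *
from bench import vision,readout
from scipy.spatial.transform import Rotation as R
o=readout.get_obs(); d=vision.camera("wrist"); cv2.imwrite("pics/w3.png",d["color"][:,:,::-1])
q=o["eef_rot"];E=np.eye(4);E[:3,:3]=R.from_quat([q[1],q[2],q[3],q[0]]).as_matrix();E[:3,3]=o["eef_pos"]
np.savez("w3.npz",T=E@d["hand_eye"],**d)
E
```

```text
t 22.75 pos [537.7   4.4  69.3] F [-15.35  -2.12   0.92] T [-0.415  2.895 -0.068] open 0.181 grip 60.3
xyz [ 0.1  0.3 -0.7] rot [-0.0106 -0.0014  0.0007] yaw 1.6343
```

View pics/w3.png

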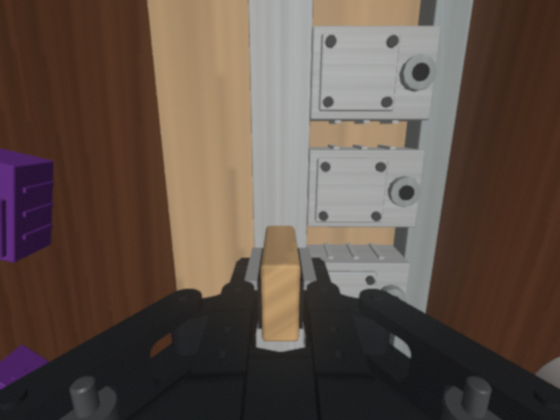

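Castings at (375,72), (365,188) and (355,290) sit square between the straightedge and the bar. I'll press slightly more and hold.

>>> {"api": "play_rows", "payload": {"xyz": [[-0.1,0.1,0],[-0.2,0.2,-0.1],[-0.2,0.3,-0.2],[-0.2,0.4,-0.2],[-0.2,0.5,-0.2],[-0.2,0.6,-0.2],[-0.2,0.6,-0.2],[-0.2,0.6,-0.2],[-0.2,0.6,-0.2],[-0.2,0.6,-0.2]], "rot": [[0,0,0],[0,0,0],[0,0,0],[0,0,0],[0,0,0],[0,0,0],[0,0,0],[0,0,0],[0,0,0],[0,0,0]], "grip": [0,0,0,0,0,0,0,0,0,0]}}

```text
time_s: 24.05
eef_pos: [0.5377, 0.0044, 0.0693]
eef_rot: [-0.005, 0.684, 0.729, -0.004]
wrist_force: [-17.3, -0.7, 2.6]
opening: 0.177
grasp_force: 60.4
```

```bash
python3 go.py 538 4.5 70 1.6336
```

```text
t 24.05 pos [537.7   4.4  69.3] F [-17.33  -0.65   2.57] T [-0.393  3.205 -0.075] open 0.177 grip 60.4
xyz [ 0.1  0.3 -0.7] rot [-0.0119 -0.0018  0.0008] yaw 1.6344
```

>>> {"api": "play_rows", "payload": {"xyz": [[0,0,0],[0,0,0],[0,0,0],[0,0,0],[0,0,0],[0,-0.6,0],[0,-1.4,0],[0,-2.4,0],[0,-3.4,0],[0,-4.4,0]], "rot": [[0,0,0],[0,0,0],[0,0,0],[0,0,0],[0,0,0],[0,0,0],[0,0,0],[0,0,0],[0,0,0],[0,0,0]], "grip": [0,0,0,0,0,0,0,0,0,0]}}

```text
time_s: 25.3
eef_pos: [0.5372, 0.004, 0.0703]
eef_rot: [-0.001, 0.684, 0.729, -0.001]
wrist_force: [-5.0, 1.2, -5.0]
opening: 0.178
grasp_force: 59.5
```

```bash
python3 go.py 515 4.5 70 1.6336
```

```text
t 25.3 pos [537.2   4.   70.3] F [-5.01  1.22 -4.96] T [0.198 0.947 0.058] open 0.178 grip 59.5
xyz [  1.9 -22.1   0.3] rot [-0.0027 -0.001   0.0002] yaw 1.6338
```

>>> {"api": "play_rows", "payload": {"xyz": [[0,-1,0],[0,-2,0],[0,-3,0],[0,-5,0],[0,-7,0],[0,-10,0],[0,-14,0],[0,-18,0],[0,-23,0],[0,-28,0]], "rot": [[0,0,0],[0,0,0],[0,0,0],[0,0,0],[0,0,0],[0,0,0],[0,0,0],[0,0,0],[0,0,0],[0,0,0]], "grip": [0,0,0,0,0,0,0,0,0,0]}}

```text
time_s: 26.55
eef_pos: [0.5101, 0.0018, 0.0713]
eef_rot: [-0.0, 0.684, 0.729, -0.0]
wrist_force: [-0.6, -0.1, -3.4]
opening: 0.179
grasp_force: 59.8
```

```bash
python3 go.py 500 4.5 170 1.6336
cat > rowchk.py <<'E'
from h import *
from bench import vision,readout
from scipy.spatial.transform import Rotation as R
o=readout.get_obs(); d=vision.camera("wrist"); cv2.imwrite("pics/w4.png",d["color"][:,:,::-1])
q=o["eef_rot"];E=np.eye(4);E[:3,:3]=R.from_quat([q[1],q[2],q[3],q[0]]).as_matrix();E[:3,3]=o["eef_pos"]
T=E@d["hand_eye"]; np.savez("w4.npz",T=T,**d); W=cloud(d,T)
m=(W[...,2]>.031)&(W[...,2]<.046)&(W[...,0]>.53)&(W[...,0]<.63)&(abs(W[...,1])<.15)
n,l,st,_=cv2.connectedComponentsWithStats(m.astype(np.uint8))
for i in range(1,n):
    if st[i,4]>100: print(st[i].tolist(),rect(W[l==i]))
E
python3 rowchk.py
```

```text
t 26.55 pos [510.1   1.8  71.3] F [-0.55 -0.11 -3.39] T [-0.002  0.036  0.033] open 0.179 grip 59.8
xyz [  3.3 -10.  -98.7] rot [-0.0001 -0.      0.0002] yaw 1.6338
[361, 25, 135, 96, 11581] (array([576.7,  98.9]), array([61.1, 43.2]), 3.61)
[353, 144, 122, 80, 8674] (array([580. ,  43.3]), array([60.8, 43.5]), 3.59)
[348, 253, 107, 69, 4663] (array([584. , -19.5]), array([61. , 43.2]), 2.63)
```

>>> {"api": "play_rows", "payload": {"xyz": [[0,-10,-5],[0,-20,-15],[0,-25,-35],[0,-25,-60],[0,-25,-85],[0,-25,-105],[0,-25,-115],[0,-25,-115],[0,-25,-115],[0,-25,-115]], "rot": [[0,0,0],[0,0,0],[0,0,0],[0,0,0],[0,0,0],[0,0,0],[0,0,0],[0,0,0],[0,0,0],[0,0,0]], "grip": [0,0,0,0,0,0,0,0,0,0]}}

```text
time_s: 27.85
eef_pos: [0.485, 0.0004, 0.1853]
eef_rot: [-0.001, 0.684, 0.729, -0.0]
wrist_force: [-0.9, 0.0, -4.5]
opening: 0.185
grasp_force: 60.0
```

```bash
python3 go.py 488 363 180 3.09
```

```text
t 27.85 pos [4.850e+02 4.000e-01 1.853e+02] F [-0.9   0.03 -4.5 ] T [-0.004 -0.013  0.031] open 0.185 grip 60.0
xyz [361.7  25.9   5.4] rot [-1.1000e-03 -1.8000e-03 -1.4562e+00] yaw 1.6338
```

>>> {"api": "play_rows", "payload": {"xyz": [[20,2,5],[60,4,5],[100,7,5],[140,10,5],[180,13,5],[220,16,5],[260,19,5],[300,22,5],[335,24,5],[362,26,5]], "rot": [[0,0,-0.08],[0,0,-0.24],[0,0,-0.4],[0,0,-0.56],[0,0,-0.72],[0,0,-0.88],[0,0,-1.04],[0,0,-1.2],[0,0,-1.34],[0,0,-1.456]], "grip": [0,0,0,0,0,0,0,0,0,0]}}

```text
time_s: 29.1
eef_pos: [0.4881, 0.3646, 0.1802]
eef_rot: [-0.001, 0.023, 1.0, -0.0]
wrist_force: [0.4, -0.8, -3.0]
opening: 0.183
grasp_force: 60.0
```

```bash
python3 go.py 488 363 66 3.09
python3 - <<'E'
from h import *
from bench import vision
d=vision.camera("top"); T=d["extrinsics"]; W=cloud(d,T); Z=W[...,2]
cv2.imwrite("pics/top2.png",cv2.resize(d["color"][165:325,90:370,::-1],None,fx=2.8,fy=2.8,interpolation=cv2.INTER_CUBIC))
m=(Z>.028)&(Z<.06)&(W[...,0]>.54)&(W[...,0]<.608)&(abs(W[...,1])<.15)
n,l,st,_=cv2.connectedComponentsWithStats(m.astype(np.uint8))
for i in range(1,n):
    if st[i,4]>50: print(st[i].tolist(),rect(W[l==i]))
E
```

```text
t 29.1 pos [488.1 364.6 180.2] F [ 0.43 -0.82 -3.  ] T [-0.014 -0.121 -0.011] open 0.183 grip 60.0
xyz [-1.000e-01 -1.500e+00  1.142e+02] rot [-0.0006 -0.0014  0.0048] yaw 3.0948
[229, 196, 19, 25, 418] (array([576.7,  99.4]), array([62. , 44.7]), 2.57)
[252, 196, 19, 25, 401] (array([578.7,  42.5]), array([59.6, 44.5]), 2.77)
[278, 197, 18, 23, 381] (array([580.4, -20.9]), array([55.9, 42.5]), 1.57)
[305, 197, 19, 22, 353] (array([583.1, -90.3]), array([51.3, 44.6]), 3.76)
```

View pics/top2.png

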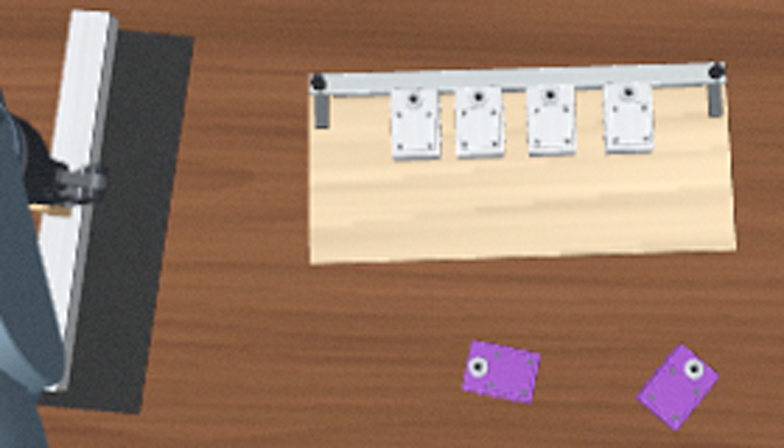

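All four castings, from (415,120) to (630,115), stand flush on the bar, and the straightedge is over its mat. I'll lower it now.

>>> {"api": "play_rows", "payload": {"xyz": [[0,-1,15],[0,-1,35],[0,-1,55],[0,-1,75],[0,-1,92],[0,-1,103],[0,-1,109],[0,-1,112],[0,-1,114],[0,-1,114]], "rot": [[0,0,0.003],[0,0,0.003],[0,0,0.003],[0,0,0.003],[0,0,0.003],[0,0,0.003],[0,0,0.003],[0,0,0.003],[0,0,0.003],[0,0,0.003]], "grip": [0,0,0,0,0,0,0,0,0,0]}}

```text
time_s: 30.4
eef_pos: [0.4889, 0.3623, 0.0677]
eef_rot: [0.0, 0.027, 1.0, 0.0]
wrist_force: [-0.4, -0.1, -3.8]
opening: 0.181
grasp_force: 60.2
```

```bash
python3 go.py 488 363 65 3.09
```

```text
t 30.4 pos [488.9 362.3  67.7] F [-0.4  -0.1  -3.76] T [-0.01  -0.009  0.015] open 0.181 grip 60.2
xyz [1.  0.6 2.7] rot [ 0.0004  0.0006 -0.0032] yaw 3.0868
```

>>> {"api": "play_rows", "payload": {"xyz": [[0,0,1],[0,0,2],[0,0,2.6],[0,0,2.6],[0,0,2.6],[0,0,2.6],[0,0,2.6],[0,0,2.6],[0,0,2.6],[0,0,2.6]], "rot": [[0,0,0],[0,0,0],[0,0,0],[0,0,0],[0,0,0],[0,0,0],[0,0,0],[0,0,0],[0,0,0],[0,0,0]], "grip": [0,0,0,0,0.3,0.5,0.7,1,1,1]}}

```text
time_s: 31.65
eef_pos: [0.4887, 0.3622, 0.0647]
eef_rot: [-0.0, 0.027, 1.0, 0.0]
wrist_force: [-0.1, -0.3, 1.2]
opening: 1.002
grasp_force: 0.0
```

>>> {"api": "play_rows", "payload": {"xyz": [[0,0,0],[0,0,0],[0,0,0],[0,0,-10],[0,0,-30],[0,0,-55],[0,0,-80],[0,0,-110],[0,0,-130],[0,0,-130]], "rot": [[0,0,0],[0,0,0],[0,0,0],[0,0,0],[0,0,0],[0,0,0],[0,0,0],[0,0,0],[0,0,0],[0,0,0]], "grip": [1,1,1,1,1,1,1,1,1,1]}}

```text
time_s: 32.9
eef_pos: [0.4899, 0.3628, 0.1975]
eef_rot: [0.002, 0.027, 1.0, 0.001]
wrist_force: [-0.1, -0.4, -0.8]
opening: 1.0
grasp_force: 0.0
```

```bash
python3 go.py 488 363 65 3.09
python3 - <<'E'
from h import *
from bench import vision,readout
from scipy.spatial.transform import Rotation as R
o=readout.get_obs(); d=vision.camera("wrist"); cv2.imwrite("pics/w5.png",d["color"][:,:,::-1])
q=o["eef_rot"];E=np.eye(4);E[:3,:3]=R.from_quat([q[1],q[2],q[3],q[0]]).as_matrix();E[:3,3]=o["eef_pos"]
W=cloud(d,E@d["hand_eye"]); Z=W[...,2]; near=(abs(W[...,0]-.49)<.2)&(abs(W[...,1]-.37)<.06)
for a,b in ((.06,.1),(.024,.036)):
    m=near&(Z>a)&(Z<b); print(m.sum(),rect(W[m]),np.median(Z[m]))
E
```

```text
t 32.9 pos [489.9 362.8 197.5] F [-0.08 -0.37 -0.77] T [ 0.021 -0.009  0.046] open 1.0 grip 0.0
xyz [  2.5  -0.2 132.5] rot [ 0.0024  0.0043 -0.0032] yaw 3.0868
858 (array([488.9, 361. ]), array([15.9, 35.5]), 86.21) 0.0822562370374571
8035 (array([489.1, 361. ]), array([ 30.1, 299.9]), 86.79) 0.03045036964176201
```

View pics/w5.png

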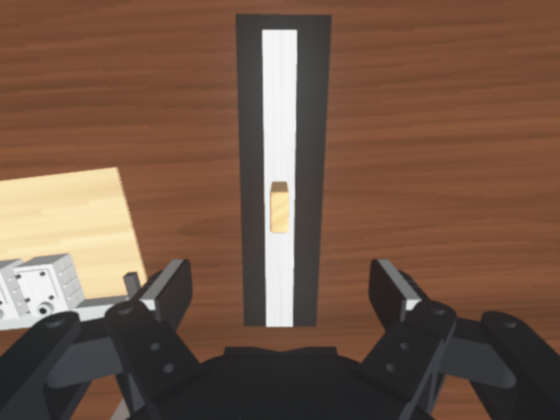

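The straightedge lies upright, centred and lengthways on its mat (grip at (280,210)), and the gripper is clear of it. I'm handing in.

```bash
python3 -c "
from bench import ctrl
print(ctrl.hand_in())"
```

```text
the job is handed in; nothing more can be done
None
```

The job is handed in at about 33 s with no verdict shown: the row was pressed against the fence at about 17 N in all (evenness judged from the wrist torque) and looked straight on the bar afterwards, and the straightedge is back on its mat, upright and released.

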